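# Put the lids back on the storage pots

## Robot

A 6-joint arm with a two-finger parallel gripper is mounted at the origin on a cart in front of the work surface, level with it; the furniture and walls round the work are solid. World frame = base frame: x ahead of the robot, y to its left, z up, the work surface at z = 0. Lengths are in m, angles in rad, forces in N, time in s.
With the tool pointing down it reaches from about 0.35 to 1 m from the base axis. Payload 7.1 kg.
Tool frame: the origin (TCP) lies at the very end of the fingers, on their centre line; the grasp point (between the pads) lies 19 mm behind it; z points along the fingers, y is the line along which they close (so a half turn about z gives the same grasp; the last joint's range is limited). The gripper opens to 85 mm and grips with 20 to 120 N. Pads are 22 mm wide; open, the fingers measure 114 mm over their backs; the gripper's body (76 mm by 85 mm) begins 54 mm behind the grasp point. The pads swing forward as they close: fully open they stand 13 mm farther back than shut.
Start: joints at [1.193, 0.423, 1.63, -0, 1.089, -0.019], TCP at [0.219, 0.585, 0.231] pointing down, gripper open.
Joint ranges: [-3, 3], [-0.9, 2.11], [0.09, 2.58], [-1.31, 4.45], [0.11, 2.69], [-2.54, 2.54]. Speed limits (rad/s): [2.39, 2.39, 3.01, 3.14, 3.14, 3.14].

## Interface

Orientations are given as a unit quaternion [x, y, z, w].
In Python, from workcell import observe, snapshot, camera_model, close_job gives the robot as it stands.
- The arm moves only by the tool send_rows, never from a script. Its argument "deltas" is a list that holds one entry, the list of rows, each a list of 7 numbers: the opening, from 0 (shut) to 1 (fully open), then the shift along the tool's x, y, z as a fraction of full scale, then the turn, a rotation vector about the tool's x, y, z as a fraction of full scale. A call has 1 to 10 rows; each row shifts and turns the commanded pose from where the row before left it, along the tool's axes as they then stand; what a row does not reach is not made up. Full scale, the value 1, is 80 mm for a shift and 60 degrees for a turn. A row lasts 1/10 s, in which the tool goes at most 50 mm and 8.59 degrees, less where a joint would pass 70% of its speed; a pose out of reach is approached as far as the arm can. A call with a number of a shift or a turn outside -1 to 1 is refused whole. A call with a gripper value outside its range is refused whole. The fingers move at their own pace and stop on an object; "newtons" is the grip in N (left out, the last holds). Time passes only in rows, so rows that do not move let the fingers close. It gives the time, the measured TCP pose, the force, the opening and the grip force at its end, in the units of the state.
- observe(): the state, without advancing time (a new reading comes with each control period).
- snapshot(name): name is "side" or "top"; returns the picture (480x640x3 uint8, blue, green, red); there is no depth.
- camera_model(name): a dict with "intrinsics" (3x3 intrinsics, pixels), "k1" (the pictures are not rectified: a ray, as slopes to the right and down, at radius r is drawn at 1 + k1 r^2 times it, then the intrinsics apply), "world_to_cam" (4x4, takes a point from world to camera coordinates). Camera axes: x right, y down, z forward; pixel columns grow to the right and rows downward; lengths in m; the calibration is good to about 2 mm. A picture is of the moment at which its call begins. camera_model takes no time and is no camera call.
- close_job(): hands the job in; it is judged then, once.
The state is a dict: "t": time; "qpos": joint angles; "joint_velocities": joint speeds; "tau": joint torques, N m; "position": TCP position; "tcp_rot": TCP orientation; "contact_force": force on the tool from outside, world axes, zero at the start; "moment": the same for the moment, N m; "grip_width": finger opening in m; "grip_force": force on a finger pad.
Only numpy, scipy, OpenCV 4.12 (cv2) and the standard library are available. Lean on these libraries where they do the work, as an engineer would, in place of code of your own. Each camera call takes 0.05 s, during which the arm holds its last target. There are 200 camera calls.

## Task

Close the three terracotta storage pots on the worktop: pick up the three wooden lids by their knobs and set each one gently on the pot of its own size, so that its plug is in the mouth and its disc lies flat on the rim. Leave the pots standing where they are, do not move the spice tin and the matchbox, keep the arm clear of the cupboard above, and let go of everything at the end.

Things in the scene. Friction and masses are not known exactly. Their poses are not given: they have to be found in the camera images.
- pot_large: The large terracotta pot: a round, open, upright pot, 82 mm outside diameter, 46 mm tall, wall 5 mm (mouth 72 mm), loose on the worktop. Origin: centre of its underside; z up to its rim at z = 46 mm.
- pot_medium: The medium terracotta pot: a round, open, upright pot, 64 mm outside diameter, 42 mm tall, wall 5 mm (mouth 54 mm), loose on the worktop. Origin: centre of its underside; z up to its rim at z = 42 mm.
- pot_small: The small terracotta pot: a round, open, upright pot, 46 mm outside diameter, 38 mm tall, wall 5 mm (mouth 36 mm), loose on the worktop. Origin: centre of its underside; z up to its rim at z = 38 mm.
- knob_large (a point): The large wooden lid: a round disc 84 mm in diameter, 8 mm thick; under it a plug 60 mm in diameter, 10 mm deep, on which it stands; on top an upright round knob 26 mm in diameter, 34 mm tall. The point is the knob's centre, half-way up: 17 mm above the disc's top face, 35 mm above the plug's underside; z along the knob. Seated, the disc rests on the rim and this point is 25 mm above the rim.
- knob_medium (a point): The medium wooden lid: a round disc 66 mm in diameter, 8 mm thick; under it a plug 42 mm in diameter, 10 mm deep, on which it stands; on top an upright round knob 26 mm in diameter, 34 mm tall. The point is the knob's centre, half-way up: 17 mm above the disc's top face, 35 mm above the plug's underside; z along the knob. Seated, the disc rests on the rim and this point is 25 mm above the rim.
- knob_small (a point): The small wooden lid: a round disc 48 mm in diameter, 8 mm thick; under it a plug 24 mm in diameter, 10 mm deep, on which it stands; on top an upright round knob 26 mm in diameter, 34 mm tall. The point is the knob's centre, half-way up: 17 mm above the disc's top face, 35 mm above the plug's underside; z along the knob. Seated, the disc rests on the rim and this point is 25 mm above the rim.
- tin: Bystander: a closed spice tin, a cylinder 57 mm in diameter and 68 mm tall, loose, upright. Origin: centre of its underside. Leave it alone.
- matches: Bystander: a flat matchbox, 36 x 54 x 16 mm (its own x, y, z), loose. Origin: centre of its underside. Leave it alone.
- cupboard_edge (a point): The lower front edge of the wall cupboard over the back of the worktop, at its middle: the edge runs straight along world y over the whole worktop, and the cupboard is solid behind it (+x) and above it. The pots and lids stand in one row along the front of the worktop, their centres 70 to 100 mm in front of this edge; keep the wrist from swinging into it.

How it is judged:
By the outcome, as a careful person would: the job done as asked, in the order asked, and still so for the second after the job is handed in, with the robot touching nothing.
It also fails if it takes over 112 s, if anything falls off the work surface, if the arm or the gripper's body presses on something with over 40 N, if the wrist force passes 120 N, or if a joint passes its speed limit or range.

## Working session

There is one attempt and no reset: what is moved stays moved. The work goes in short steps, Python scripts to look and compute and a tool call to move; the robot and the scene stay as the last step left them, time stands still between calls to the robot, and variables do not carry over. Pictures are saved under pics/ and viewed, at most 14 in all, crops included, and the job is handed in when it is done.

Besides the shell and the picture viewer there is one more tool, called by a JSON object that holds its "name" and its "arguments". send_rows: Moves the arm, as the interface text tells. Shift numbers are shares of 80 mm and turn numbers shares of 60 degrees, none past 1 either way. Its arguments: {"type":"object","properties":{"deltas":{"type":"array","items":{"type":"array","items":{"type":"array","items":{"type":"number"}}}},"newtons":{"type":"number"}},"required":["deltas"]}

```bash
mkdir -p pics; ls; python3 - <<'E'
from workcell import observe, snapshot, camera_model
import cv2,numpy as np
np.set_printoptions(suppress=True,precision=4)
for n in("top","side"):
    im=snapshot(n); cv2.imwrite(f"pics/{n}0.png",im); m=camera_model(n); print(n,m)
print(observe())
E
```

```text
pics
top {'intrinsics': array([[433.0537,   0.    , 327.8167],
       [  0.    , 433.0537, 234.7337],
       [  0.    ,   0.    ,   1.    ]]), 'k1': -0.07860694190480588, 'world_to_cam': array([[ 0.0193, -0.9998,  0.0044, -0.0351],
       [-0.9967, -0.0196, -0.0792,  0.599 ],
       [ 0.0793, -0.0029, -0.9968,  1.3528],
       [ 0.    ,  0.    ,  0.    ,  1.    ]])}
side {'intrinsics': array([[478.0748,   0.    , 321.2119],
       [  0.    , 478.0748, 238.4642],
       [  0.    ,   0.    ,   1.    ]]), 'k1': 0.001830764829215073, 'world_to_cam': array([[ 0.9645, -0.2642, -0.0007, -0.5761],
       [-0.2271, -0.8275, -0.5135,  0.2325],
       [ 0.1351,  0.4954, -0.8581,  1.3589],
       [ 0.    ,  0.    ,  0.    ,  1.    ]])}
{'t': 0.1, 'qpos': array([ 1.193 ,  0.4238,  1.6306,  0.    ,  1.0886, -0.019 ]), 'joint_velocities': array([ 0.0006, -0.0019, -0.0027, -0.0001,  0.0002,  0.0001]), 'tau': array([ -0.0002, -55.8421, -28.2443,  -0.0001,   0.0029,   0.    ]), 'position': array([0.2192, 0.5847, 0.2306]), 'tcp_rot': array([ 0.1784,  0.984 , -0.0007, -0.0001]), 'contact_force': array([-0.3084,  0.3613,  0.065 ]), 'moment': array([-0.0084,  0.0177,  0.0004]), 'grip_force': 0.0, 'grip_width': 0.08552464069728127}
```

View pics/top0.png

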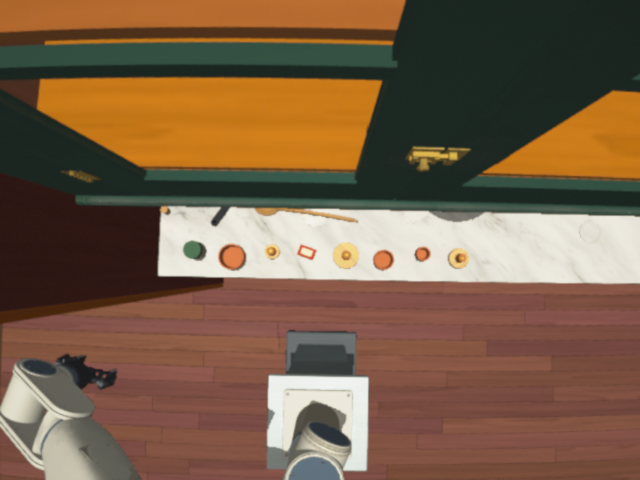

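View pics/side0.png

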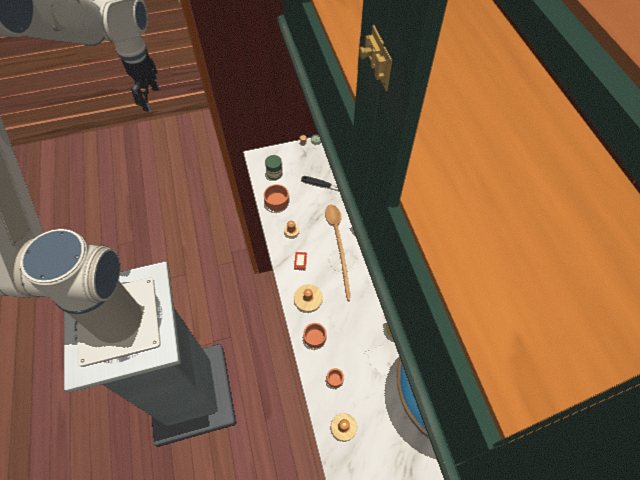

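```bash
python3 - <<'E'
import cv2,numpy as np
t=cv2.imread("pics/top0.png")[225:290,170:480]; s=cv2.imread("pics/side0.png")[140:450,240:370]
a=cv2.resize(t,None,fx=2.58,fy=2.58,interpolation=cv2.INTER_CUBIC)
s=cv2.rotate(s,cv2.ROTATE_90_COUNTERCLOCKWISE)
b=cv2.resize(s,None,fx=2.58,fy=2.58,interpolation=cv2.INTER_CUBIC)
cv2.imwrite("pics/crop0.png",np.vstack([a,b])[:600,:800]); print(a.shape,b.shape)
h=cv2.cvtColor(cv2.imread("pics/top0.png"),cv2.COLOR_BGR2HSV)
for n,(u,v) in dict(potL=(232,257),wallL=(232,268),lidS=(265,252),knob=(272,251),lidL=(338,255),knobL=(346,255),potM=(383,260),marble=(290,265),lidM=(452,262)).items(): print(n,h[v,u])
E
```

```text
(168, 800, 3) (335, 800, 3)
potL [ 11 169 225]
wallL [ 10 160 188]
lidS [ 21  93 238]
knob [ 18 166 218]
lidL [ 21 116 239]
knobL [ 25 164 229]
potM [ 11 169 223]
marble [ 24  16 232]
lidM [ 21 118 238]
```

View pics/crop0.png

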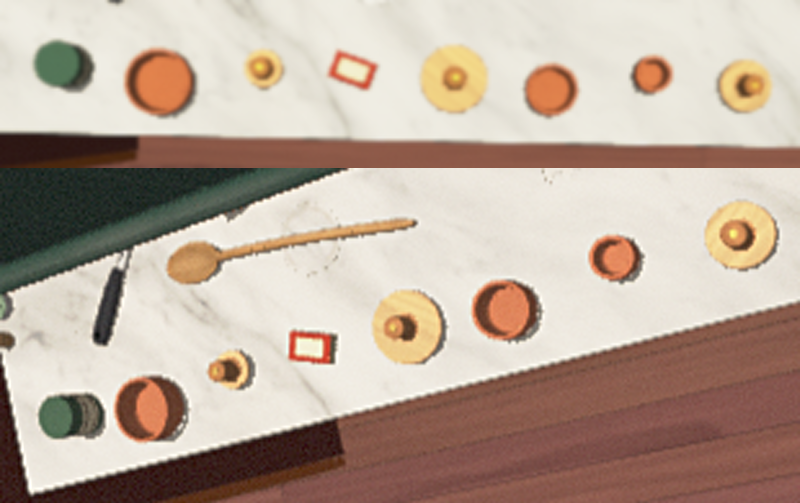

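```bash
cat >h.py <<'E'
import cv2,numpy as np
from scipy.optimize import least_squares
from workcell import observe,snapshot,camera_model
np.set_printoptions(suppress=True,precision=4)
def rays(n,px):
    m=camera_model(n);K=m["intrinsics"];R=m["world_to_cam"][:3,:3];t=m["world_to_cam"][:3,3]
    # exact model: drawn = slope*(1+k1 r^2)
    s=cv2.undistortPoints(np.float64(px).reshape(-1,1,2),K,np.array([m["k1"],0,0,0.]))[:,0]
    return -R.T@t,np.c_[s,np.ones(len(s))]@R
def onz(n,px,z):
    c,d=rays(n,px); return c+d*((z-c[2])/d[:,2])[:,None]
def proj(n,P):
    m=camera_model(n);K=m["intrinsics"];X=np.atleast_2d(P)@m["world_to_cam"][:3,:3].T+m["world_to_cam"][:3,3]
    s=X[:,:2]/X[:,2:];s=s*(1+m["k1"]*(s**2).sum(1,keepdims=True));return s*K[0,0]+K[:2,2]
def blobs(n,im,roi,hlo=3,hhi=30,smin=60,vmin=60):
    """sub-pixel contours of coloured blobs (3x upsampled) inside roi (u0,v0,u1,v1)"""
    u0,v0,u1,v1=roi;k=4
    c=cv2.resize(im[v0:v1,u0:u1],None,fx=k,fy=k,interpolation=cv2.INTER_CUBIC)
    m=cv2.inRange(cv2.cvtColor(c,cv2.COLOR_BGR2HSV),(hlo,smin,vmin),(hhi,255,255))
    cs=cv2.findContours(m,cv2.RETR_EXTERNAL,cv2.CHAIN_APPROX_NONE)[0]
    return [(x[:,0]+.5)/k-.5+[u0,v0] for x in cs if cv2.contourArea(x)>100*k*k*.6]
def circ(n,px,z,r,freer=False):
    """circle of radius r on plane z, fitted to the contour half away from the camera"""
    P=onz(n,px,z)[:,:2];C=rays(n,px[:1])[0][:2];c=P.mean(0)
    for _ in range(6):
        a=c-C;a/=np.linalg.norm(a)
        Q=P[(P-c)@a>-.2*r]
        f=lambda p:np.linalg.norm(Q-p[:2],axis=1)-p[2]
        g=(lambda p:f(p)) if freer else (lambda p:f([p[0],p[1],r]))
        s=least_squares(g,[*c,r] if freer else c,loss="soft_l1",f_scale=.001);c=s.x[:2]
    return s.x,np.sqrt((s.fun**2).mean())
O=dict(potL=((.046,.041),(232,257),(276,198)),lidS=((.018,.024),(272,252),(291,229)),lidL=((.018,.042),(346,255),(308,298)),
 potM=((.042,.032),(383,260),(314,336)),potS=((.038,.023),(422,254),(335,378)),lidM=((.018,.033),(458,259),(343,427)))
E
python3 - <<'E'
from h import *
ims={n:cv2.imread(f"pics/{n}0.png") for n in("top","side")}
for k,((z,r),*uv) in O.items():
    for n,(u,v) in zip(("top","side"),uv):
        B=blobs(n,ims[n],(u-18,v-18,u+19,v+19))
        b=max(B,key=len)
        print(k,n,*circ(n,b,z,r),circ(n,b,z,r,True)[0])
# cupboard edge
E=[]
for c in(285,300,380):
    col=cv2.cvtColor(ims["top"],cv2.COLOR_BGR2GRAY)[:,c].astype(int); v=240
    while col[v]>110 and v>150: v-=1
    E.append(("top",(c,v+.5)))
for r in(190,230,300):
    row=cv2.cvtColor(ims["side"],cv2.COLOR_BGR2GRAY)[r].astype(int); u=345 if r<250 else 355
    while row[u]>110 and u<500:u+=1
    E.append(("side",(u-.5,r)))
print(E)
A=[];b=[]
for n,p in E:
    c,d=rays(n,[p]);d=d[0];A.append([d[2],-d[0]]);b.append(d[2]*c[0]-d[0]*c[2])
print("edge x,z",np.linalg.lstsq(np.array(A),np.array(b),rcond=None)[0],rays("side",[(0,0)])[0])
for i in(0,1,2):print(np.linalg.solve(np.array(A)[[i,i+3]],np.array(b)[[i,i+3]]))
E
```

```text
potL top [0.5249 0.2792] 0.0003225393848726113 [0.525  0.2795 0.0407]
potL side [0.5235 0.2807] 0.0005722406153121456 [0.5235 0.2815 0.0403]
lidS top [0.5442 0.1538] 0.0004908010277950648 [0.5444 0.1544 0.0235]
lidS side [0.5441 0.1631] 0.0034398328355854605 [0.5456 0.1742 0.015 ]
lidL top [ 0.5358 -0.0806] 0.0004706233841155525 [ 0.5362 -0.0812  0.0414]
lidL side [ 0.5351 -0.0816] 0.000710938988270937 [ 0.5353 -0.0803  0.0409]
potM top [ 0.5248 -0.1993] 0.0003581308109595346 [ 0.5248 -0.1996  0.0317]
potM side [ 0.5236 -0.1997] 0.00038120092756870077 [ 0.5237 -0.1993  0.0317]
potS top [ 0.5461 -0.3248] 0.0003326713291247658 [ 0.5462 -0.325   0.0228]
potS side [ 0.5449 -0.3246] 0.0004181209916663334 [ 0.5451 -0.3242  0.0227]
lidM top [ 0.534  -0.4439] 0.0005090475693768293 [ 0.5341 -0.4447  0.0324]
lidM side [ 0.5328 -0.4448] 0.0003670101255178877 [ 0.5331 -0.4443  0.0326]
[('top', (285, 207.5)), ('top', (300, 208.5)), ('top', (380, 208.5)), ('side', (344.5, 190)), ('side', (352.5, 230)), ('side', (378.5, 300))]
edge x,z [0.6172 0.497 ] [ 0.4249 -0.633   1.2851]
[0.6073 0.568 ]
[0.6205 0.464 ]
[0.6275 0.4394]
```

```bash
python3 - <<'E'
from h import *
def tri(a,b):
    A=[];B=[]
    for n,p in(("top",a),("side",b)):
        c,d=rays(n,[p]);d=d[0]/np.linalg.norm(d[0]);M=np.eye(3)-np.outer(d,d);A.append(M);B.append(M@c)
    s=np.linalg.lstsq(np.vstack(A),np.hstack(B),rcond=None);return s[0],s[1]
print(tri((222,281),(270,271)),tri((222,281),(258,273)))
# rail edge in both pictures
im=cv2.imread("pics/top0.png");s=cv2.imread("pics/side0.png")
a=cv2.resize(im[185:235,270:430],None,fx=5,fy=5,interpolation=cv2.INTER_NEAREST)
b=cv2.resize(s[180:250,300:460],None,fx=5,fy=5,interpolation=cv2.INTER_NEAREST)
cv2.imwrite("pics/edge.png",np.vstack([a,b]))
E
```

```text
(array([ 0.4403,  0.5321, -0.9306]), array([0.0013])) (array([ 0.4086,  0.5429, -0.953 ]), array([0.0001]))
```

View pics/edge.png

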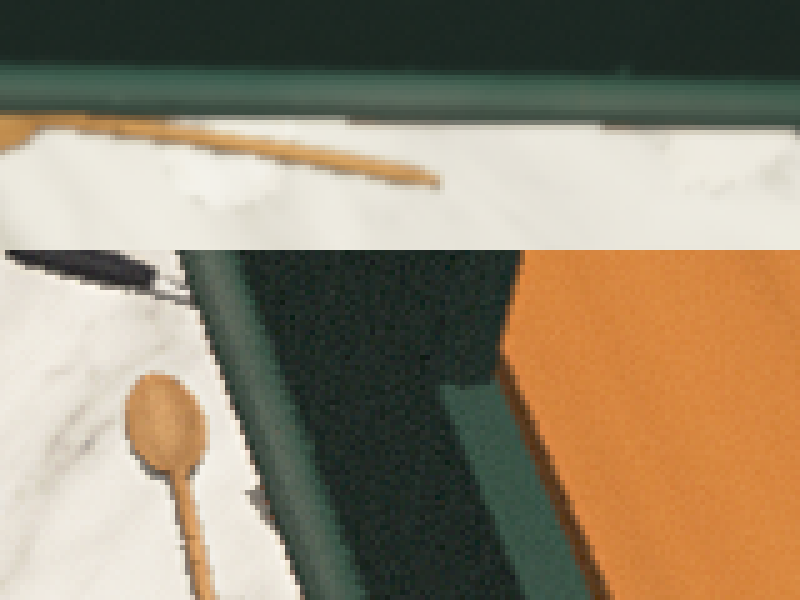

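{"name": "send_rows", "arguments": {"deltas": [[[0.55, -0.2, -0.2, 0, 0, 0, 0], [0.55, -0.34, -0.33, 0, 0, 0, 0], [0.55, -0.34, -0.33, 0, 0, 0, 0], [0.55, -0.34, -0.33, 0, 0, 0, 0], [0.55, -0.34, -0.33, 0, 0, 0, 0], [0.55, -0.34, -0.33, 0, 0, 0, 0], [0.55, -0.34, -0.33, 0, 0, 0, 0], [0.55, -0.34, -0.33, 0, 0, 0, 0], [0.55, -0.34, -0.33, 0, 0, 0, 0], [0.55, -0.34, -0.33, 0, 0, 0, 0]]], "newtons": 35}}

```text
t: 1.1
position: [0.3748, 0.2547, 0.2312]
tcp_rot: [0.178, 0.984, -0.0, -0.0]
contact_force: [0.7, 0.5, 0.2]
grip_width: 0.0467
grip_force: 0.0
```

{"name": "send_rows", "arguments": {"deltas": [[[0.55, -0.34, -0.33, 0, 0, 0, 0], [0.55, -0.34, -0.33, 0, 0, 0, 0], [0.55, -0.34, -0.33, 0, 0, 0, 0], [0.55, -0.34, -0.33, 0, 0, 0, 0], [0.55, -0.34, -0.33, 0, 0, 0, 0], [0.55, -0.34, -0.33, 0, 0, 0, 0], [0.55, -0.34, -0.33, 0, 0, 0, 0], [0.55, -0.34, -0.33, 0, 0, 0, 0], [0.55, -0.2, -0.2, 0, 0, 0, 0], [0.55, 0, 0, 0, 0, 0, 0]]]}}

```text
t: 2.1
position: [0.5145, -0.0409, 0.2311]
tcp_rot: [0.18, 0.984, -0.0, 0.0]
contact_force: [0.7, -0.1, -0.1]
grip_width: 0.0464
grip_force: 0.0
```

```bash
cat >>h.py <<'E'
from scipy.spatial.transform import Rotation as Ro
def go(x,y,z):
    s=observe();R=Ro.from_quat(s["tcp_rot"]).as_matrix()
    d=R.T@(np.array([x,y,z])-s["position"])/.08
    t=np.arccos(-R[2,2])*57.3
    print("t",round(s["t"],2),"pos",s["position"],"togo/80mm",d,"tilt",round(t,2),"yaw",round(np.degrees(np.arctan2(R[1,1],R[0,1])),1),"w",round(s["grip_width"],4),"gf",round(s["grip_force"],1),"F",s["contact_force"])
E
python3 - <<'E'
from h import *
go(.5355,-.081,.12)
cv2.imwrite("pics/side1.png",snapshot("side"))
E
```

```text
t 2.1 pos [ 0.5145 -0.0409  0.2311] togo/80mm [-0.4228 -0.3755  1.389 ] tilt 0.03 yaw 69.3 w 0.0464 gf 0.0 F [ 0.6982 -0.0621 -0.0835]
```

View pics/side1.png

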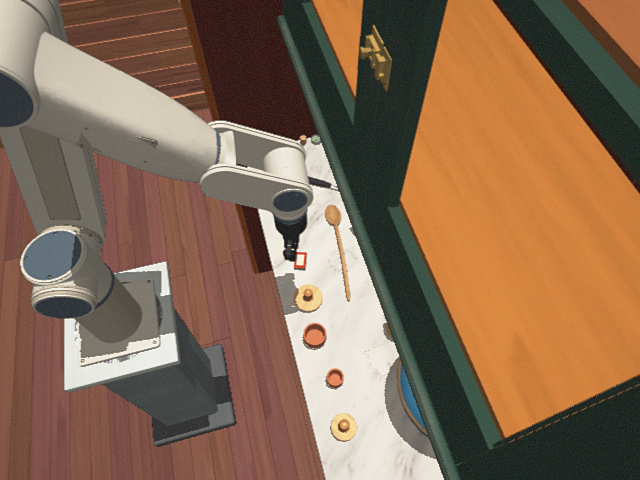

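```bash
python3 - <<'E'
from h import *
E=[("top",(285,207.4)),("top",(380,210)),("side",(336,180)),("side",(353,240))]
A=[];b=[]
for n,p in E:
    c,d=rays(n,[p]);d=d[0];A.append([d[2],-d[0]]);b.append(d[2]*c[0]-d[0]*c[2])
print("edge x,z",np.linalg.lstsq(np.array(A),np.array(b),rcond=None)[0])
for p in((292,202),(312,195),(314,215)):
    for xx in(.5145,.56,):
        c,d=rays("side",[p]);d=d[0];print(p,c+d*(xx-c[0])/d[0])
    print(onz("side",[p],.45),onz("side",[p],.5))
E
```

```text
edge x,z [0.6245 0.441 ]
(292, 202) [ 0.5145 -0.082   0.5   ]
(292, 202) [0.56   0.1977 0.1014]
[[ 0.5202 -0.047   0.45  ]] [[ 0.5145 -0.0821  0.5   ]]
(312, 195) [ 0.5145 -0.2568  0.7549]
(312, 195) [ 0.56   -0.0658  0.4857]
[[ 0.566  -0.0405  0.45  ]] [[ 0.5576 -0.0759  0.5   ]]
(314, 215) [ 0.5145 -0.2655  0.7182]
(314, 215) [ 0.56   -0.0789  0.4305]
[[ 0.5569 -0.0916  0.45  ]] [[ 0.549 -0.124  0.5  ]]
```

{"name": "send_rows", "arguments": {"deltas": [[[0.55, -0.1, -0.1, 0.2, 0, 0, 0], [0.55, -0.1, -0.1, 0.3, 0, 0, 0], [0.55, -0.1, -0.1, 0.3, 0, 0, 0], [0.55, -0.12, -0.08, 0.3, 0, 0, 0], [0.55, 0, 0, 0.3, 0, 0, 0], [0.55, 0, 0, 0.24, 0, 0, 0], [0.55, 0, 0, 0, 0, 0, 0], [0.55, 0, 0, 0, 0, 0, 0]]]}}

```text
t: 2.95
position: [0.5339, -0.0779, 0.1002]
tcp_rot: [0.178, 0.984, 0.0, -0.001]
contact_force: [0.5, 0.4, 0.5]
grip_width: 0.0473
grip_force: 0.0
```

```bash
python3 - <<'E'
from h import *
go(.5355,-.081,.023)
a=snapshot("side")[235:335,230:370];b=snapshot("top")[205:305,276:416]
cv2.imwrite("pics/c1.png",np.hstack([cv2.resize(i,(400,286),interpolation=cv2.INTER_CUBIC) for i in(a,b)]))
E
```

```text
t 2.95 pos [ 0.5339 -0.0779  0.1002] togo/80mm [-0.0335 -0.0287  0.9652] tilt 0.06 yaw 69.5 w 0.0473 gf 0.0 F [0.5143 0.3678 0.4559]
```

View pics/c1.png

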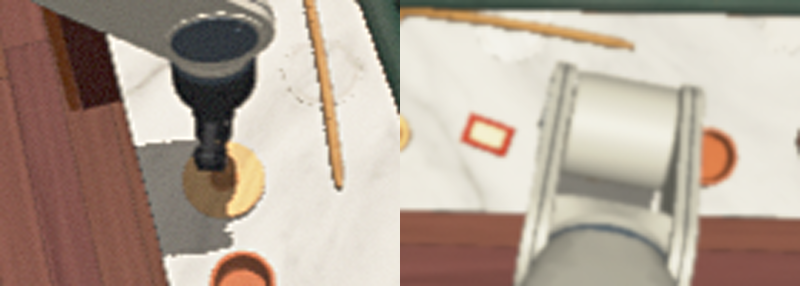

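{"name": "send_rows", "arguments": {"deltas": [[[0.55, -0.034, -0.029, 0.1, 0, 0, 0], [0.55, 0, 0, 0.2, 0, 0, 0], [0.55, 0, 0, 0.2, 0, 0, 0], [0.55, 0, 0, 0.2, 0, 0, 0], [0.55, 0, 0, 0.15, 0, 0, 0], [0.55, 0, 0, 0.08, 0, 0, 0], [0.55, 0, 0, 0.03, 0, 0, 0], [0.55, 0, 0, 0, 0, 0, 0]]]}}

```text
t: 3.85
position: [0.5362, -0.082, 0.0234]
tcp_rot: [0.178, 0.984, -0.0, 0.0]
contact_force: [0.1, 0.8, -0.3]
grip_width: 0.047
grip_force: 0.0
```

{"name": "send_rows", "arguments": {"deltas": [[[0.4, 0, 0, 0, 0, 0, 0], [0.3, 0, 0, 0, 0, 0, 0], [0.2, 0, 0, 0, 0, 0, 0], [0.1, 0, 0, 0, 0, 0, 0], [0.1, 0, 0, 0, 0, 0, 0], [0.1, 0, 0, 0, 0, 0, 0], [0.1, 0, 0, 0, 0, 0, 0]]]}}

```text
t: 4.55
position: [0.5366, -0.082, 0.0241]
tcp_rot: [0.178, 0.984, 0.0, 0.001]
contact_force: [-0.1, 0.6, 6.3]
grip_width: 0.0248
grip_force: 34.2
```

```bash
python3 - <<'E'
from h import *
go(.5355,-.081,.1)
E
```

```text
t 4.55 pos [ 0.5366 -0.082   0.0241] togo/80mm [ 0.016   0.0075 -0.9492] tilt 0.07 yaw 69.4 w 0.0248 gf 34.2 F [-0.1061  0.6169  6.2559]
```

{"name": "send_rows", "arguments": {"deltas": [[[0.1, 0, 0, -0.03, 0, 0, 0], [0.1, 0, 0, -0.08, 0, 0, 0], [0.1, 0, 0, -0.14, 0, 0, 0], [0.1, 0, 0, -0.2, 0, 0, 0], [0.1, 0, 0, -0.2, 0, 0, 0], [0.1, 0, 0, -0.2, 0, 0, 0], [0.1, 0, 0, -0.1, 0, 0, 0], [0.1, 0, 0, 0, 0, 0, 0]]]}}

```text
t: 5.35
position: [0.5369, -0.0822, 0.1009]
tcp_rot: [0.178, 0.984, 0.0, 0.001]
contact_force: [0.5, 0.4, -0.3]
grip_width: 0.0252
grip_force: 34.4
```

```bash
python3 - <<'E'
from h import *
go(.5247,.2795,.1)
E
```

```text
t 5.35 pos [ 0.5369 -0.0822  0.1009] togo/80mm [1.7308 4.1791 0.0082] tilt 0.16 yaw 69.4 w 0.0252 gf 34.4 F [ 0.4873  0.4401 -0.2943]
```

{"name": "send_rows", "arguments": {"deltas": [[[0.1, 0.05, 0.12, 0, 0, 0, 0], [0.1, 0.1, 0.24, 0, 0, 0, 0], [0.1, 0.12, 0.29, 0, 0, 0, 0], [0.1, 0.12, 0.29, 0, 0, 0, 0], [0.1, 0.12, 0.29, 0, 0, 0, 0], [0.1, 0.12, 0.29, 0, 0, 0, 0], [0.1, 0.12, 0.29, 0, 0, 0, 0], [0.1, 0.12, 0.29, 0, 0, 0, 0], [0.1, 0.12, 0.29, 0, 0, 0, 0], [0.1, 0.12, 0.29, 0, 0, 0, 0]]]}}

```text
t: 6.35
position: [0.527, 0.1514, 0.0982]
tcp_rot: [0.178, 0.984, -0.0, -0.001]
contact_force: [0.6, -0.2, -1.0]
grip_width: 0.025
grip_force: 34.4
```

{"name": "send_rows", "arguments": {"deltas": [[[0.1, 0.12, 0.29, 0, 0, 0, 0], [0.1, 0.12, 0.29, 0, 0, 0, 0], [0.1, 0.12, 0.29, 0, 0, 0, 0], [0.1, 0.12, 0.29, 0, 0, 0, 0], [0.1, 0.1, 0.22, 0, 0, 0, 0], [0.1, 0.04, 0.12, 0, 0, 0, 0], [0.1, 0, 0, 0, 0, 0, 0], [0.1, 0, 0, 0, 0, 0, 0]]]}}

```text
t: 7.15
position: [0.5233, 0.2792, 0.0987]
tcp_rot: [0.178, 0.984, -0.0, -0.001]
contact_force: [0.1, 0.3, -1.6]
grip_width: 0.0247
grip_force: 34.5
```

```bash
python3 - <<'E'
from h import *
go(.5247,.2795,.062)
a=snapshot("side");b=snapshot("top")
cv2.imwrite("pics/side2.png",a);cv2.imwrite("pics/top2.png",b)
a=a[145:245,220:340];b=b[210:310,170:290]
cv2.imwrite("pics/c2.png",np.hstack([cv2.resize(i,(400,333),interpolation=cv2.INTER_CUBIC) for i in(a,b)]))
E
```

```text
t 7.15 pos [0.5233 0.2792 0.0987] togo/80mm [-0.0155  0.0097  0.4592] tilt 0.08 yaw 69.5 w 0.0247 gf 34.5 F [ 0.1469  0.284  -1.5768]
```

View pics/c2.png

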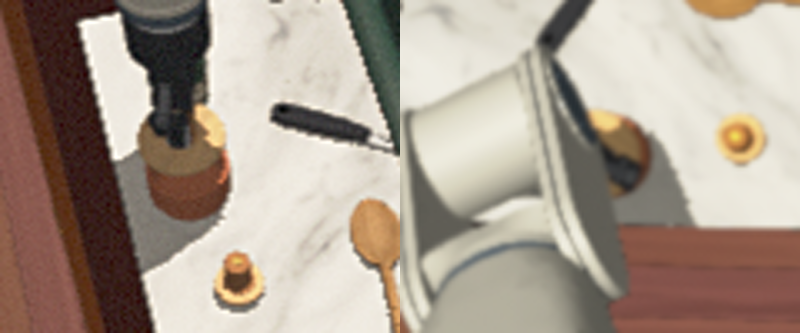

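{"name": "send_rows", "arguments": {"deltas": [[[0.1, -0.015, 0.01, 0.08, 0, 0, 0], [0.1, 0, 0, 0.1, 0, 0, 0], [0.1, 0, 0, 0.1, 0, 0, 0], [0.1, 0, 0, 0.06, 0, 0, 0], [0.1, 0, 0, 0.05, 0, 0, 0], [0.1, 0, 0, 0.04, 0, 0, 0], [0.1, 0, 0, 0.03, 0, 0, 0], [0.1, 0, 0, 0, 0, 0, 0]]]}}

```text
t: 8.05
position: [0.5252, 0.28, 0.0623]
tcp_rot: [0.178, 0.984, -0.0, -0.0]
contact_force: [0.3, -0.3, -1.2]
grip_width: 0.025
grip_force: 34.5
```

```bash
python3 - <<'E'
from h import *
go(.5247,.2795,.0605)
E
```

```text
t 8.05 pos [0.5252 0.28   0.0623] togo/80mm [ 0.0032 -0.0082  0.022 ] tilt 0.02 yaw 69.4 w 0.025 gf 34.5 F [ 0.3267 -0.2674 -1.2106]
```

{"name": "send_rows", "arguments": {"deltas": [[[0.1, 0, 0, 0.012, 0, 0, 0], [0.1, 0, 0, 0.006, 0, 0, 0], [0.1, 0, 0, 0, 0, 0, 0]]]}}

```text
t: 8.35
position: [0.5253, 0.2801, 0.0612]
tcp_rot: [0.178, 0.984, 0.0, 0.0]
contact_force: [-0.3, -0.1, -1.1]
grip_width: 0.0252
grip_force: 34.5
```

{"name": "send_rows", "arguments": {"deltas": [[[0.1, 0, 0, 0.01, 0, 0, 0], [0.1, 0, 0, 0.005, 0, 0, 0], [0.1, 0, 0, 0, 0, 0, 0]]]}}

```text
t: 8.65
position: [0.5253, 0.2801, 0.0601]
tcp_rot: [0.178, 0.984, 0.0, 0.0]
contact_force: [-1.0, 0.5, 1.6]
grip_width: 0.0251
grip_force: 34.6
```

{"name": "send_rows", "arguments": {"deltas": [[[0.32, 0, 0, 0, 0, 0, 0], [0.4, 0, 0, 0, 0, 0, 0], [0.5, 0, 0, 0, 0, 0, 0], [0.55, 0, 0, 0, 0, 0, 0], [0.55, 0, 0, 0, 0, 0, 0], [0.55, 0, 0, -0.1, 0, 0, 0], [0.55, 0, 0, -0.2, 0, 0, 0], [0.55, 0, 0, -0.25, 0, 0, 0], [0.55, 0, 0, -0.2, 0, 0, 0], [0.55, 0, 0, 0, 0, 0, 0]]]}}

```text
t: 9.65
position: [0.5271, 0.281, 0.1233]
tcp_rot: [0.178, 0.984, 0.002, 0.002]
contact_force: [-0.0, 1.1, 0.3]
grip_width: 0.047
grip_force: 0.0
```

```bash
python3 - <<'E'
from h import *
go(.5335,-.4443,.12)
E
```

```text
t 9.65 pos [0.5271 0.281  0.1233] togo/80mm [-3.2586 -8.4607  0.018 ] tilt 0.32 yaw 69.4 w 0.047 gf 0.0 F [-0.0222  1.09    0.2862]
```

{"name": "send_rows", "arguments": {"deltas": [[[0.55, 0.1, -0.1, 0, 0, 0, 0], [0.55, 0.05, -0.3, 0, 0, 0, 0], [0.55, -0.1, -0.44, 0, 0, 0, 0], [0.55, -0.16, -0.44, 0, 0, 0, 0], [0.55, -0.16, -0.44, 0, 0, 0, 0], [0.55, -0.16, -0.44, 0, 0, 0, 0], [0.55, -0.16, -0.44, 0, 0, 0, 0], [0.55, -0.16, -0.44, 0, 0, 0, 0], [0.55, -0.16, -0.44, 0, 0, 0, 0], [0.55, -0.16, -0.44, 0, 0, 0, 0]]]}}

```text
t: 10.65
position: [0.4934, -0.0449, 0.119]
tcp_rot: [0.178, 0.984, -0.0, -0.001]
contact_force: [1.0, -0.4, 0.0]
grip_width: 0.0471
grip_force: 0.0
```

{"name": "send_rows", "arguments": {"deltas": [[[0.55, -0.16, -0.44, 0, 0, 0, 0], [0.55, -0.16, -0.44, 0, 0, 0, 0], [0.55, -0.16, -0.44, 0, 0, 0, 0], [0.55, -0.16, -0.44, 0, 0, 0, 0], [0.55, -0.16, -0.44, 0, 0, 0, 0], [0.55, -0.16, -0.44, 0, 0, 0, 0], [0.55, -0.16, -0.44, 0, 0, 0, 0], [0.55, -0.16, -0.44, 0, 0, 0, 0], [0.55, -0.1, -0.3, 0, 0, 0, 0], [0.55, 0, 0, 0, 0, 0, 0]]]}}

```text
t: 11.65
position: [0.4901, -0.3708, 0.1189]
tcp_rot: [0.18, 0.984, -0.0, -0.0]
contact_force: [0.3, 0.1, -0.1]
grip_width: 0.0471
grip_force: 0.0
```

```bash
python3 - <<'E'
from h import *
go(.5335,-.4443,.07)
a=snapshot("side");b=snapshot("top")
cv2.imwrite("pics/side3.png",a);cv2.imwrite("pics/top3.png",b)
for n,im,(u,v) in(("top",b,(232,257)),("side",a,(276,198))):
    u0,v0=u-25,v-25;c=cv2.inRange(cv2.cvtColor(im,cv2.COLOR_BGR2HSV),(16,60,90),(32,255,255))
    B=blobs(n,im,(u0,v0,u0+50,v0+50),16,32,60,80);x=max(B,key=len);print(n,circ(n,x,.054,.042),circ(n,x,.054,.042,True)[0])
a2=cv2.resize(a[160:240,230:330],(400,320),interpolation=cv2.INTER_CUBIC);b2=cv2.resize(b[220:300,185:285],(400,320),interpolation=cv2.INTER_CUBIC)
cv2.imwrite("pics/c3.png",np.hstack([a2,b2]))
E
```

```text
t 11.65 pos [ 0.4901 -0.3708  0.1189] togo/80mm [-0.8325 -0.667   0.6103] tilt 0.04 yaw 69.3 w 0.0471 gf 0.0 F [ 0.3337  0.1086 -0.0715]
top (array([0.5246, 0.2775]), np.float64(0.0005110924430422818)) [0.5247 0.2782 0.0414]
side (array([0.5232, 0.2785]), np.float64(0.0006341749178771965)) [0.5233 0.2795 0.0412]
```

View pics/c3.png

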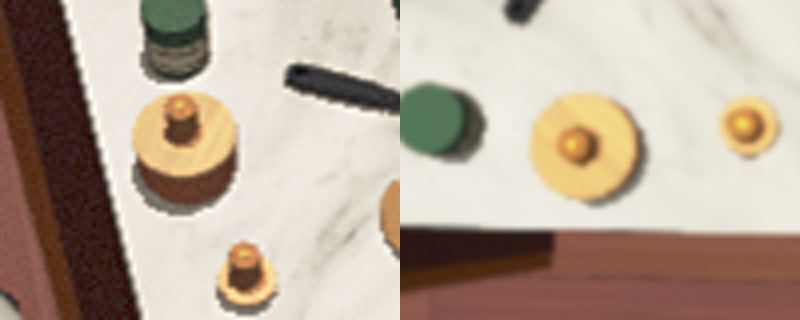

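{"name": "send_rows", "arguments": {"deltas": [[[0.55, -0.15, -0.12, 0.05, 0, 0, 0], [0.55, -0.2, -0.16, 0.1, 0, 0, 0], [0.55, -0.2, -0.16, 0.1, 0, 0, 0], [0.55, -0.16, -0.14, 0.1, 0, 0, 0], [0.55, -0.12, -0.09, 0.1, 0, 0, 0], [0.55, 0, 0, 0.1, 0, 0, 0], [0.55, 0, 0, 0.06, 0, 0, 0], [0.55, 0, 0, 0, 0, 0, 0]]]}}

```text
t: 12.55
position: [0.5337, -0.4404, 0.0698]
tcp_rot: [0.178, 0.984, 0.001, -0.001]
contact_force: [-0.1, -0.1, -0.0]
grip_width: 0.0465
grip_force: 0.0
```

```bash
python3 - <<'E'
from h import *
go(.5335,-.4443,.024)
E
```

```text
t 12.55 pos [ 0.5337 -0.4404  0.0698] togo/80mm [-0.0161 -0.0473  0.5729] tilt 0.17 yaw 69.5 w 0.0465 gf 0.0 F [-0.1227 -0.0811 -0.0077]
```

{"name": "send_rows", "arguments": {"deltas": [[[0.55, -0.016, -0.047, 0.05, 0, 0, 0], [0.55, 0, 0, 0.12, 0, 0, 0], [0.55, 0, 0, 0.15, 0, 0, 0], [0.55, 0, 0, 0.15, 0, 0, 0], [0.55, 0, 0, 0.07, 0, 0, 0], [0.55, 0, 0, 0.03, 0, 0, 0], [0.55, 0, 0, 0, 0, 0, 0]]]}}

```text
t: 13.25
position: [0.5344, -0.4458, 0.0249]
tcp_rot: [0.178, 0.984, 0.0, -0.0]
contact_force: [-0.7, 0.2, -0.5]
grip_width: 0.0471
grip_force: 0.0
```

{"name": "send_rows", "arguments": {"deltas": [[[0.4, 0, 0, 0, 0, 0, 0], [0.3, 0, 0, 0, 0, 0, 0], [0.2, 0, 0, 0, 0, 0, 0], [0.1, 0, 0, 0, 0, 0, 0], [0.1, 0, 0, 0, 0, 0, 0], [0.1, 0, 0, 0, 0, 0, 0], [0.1, 0, 0, 0, 0, 0, 0]]]}}

```text
t: 13.95
position: [0.535, -0.4463, 0.0261]
tcp_rot: [0.178, 0.984, -0.0, 0.0]
contact_force: [0.4, 0.4, 5.2]
grip_width: 0.0252
grip_force: 34.7
```

```bash
python3 - <<'E'
from h import *
go(.5335,-.4443,.095)
E
```

```text
t 13.95 pos [ 0.535  -0.4463  0.0261] togo/80mm [ 0.025   0.0164 -0.8615] tilt 0.06 yaw 69.4 w 0.0252 gf 34.7 F [0.4082 0.4314 5.1764]
```

{"name": "send_rows", "arguments": {"deltas": [[[0.1, 0, 0, -0.03, 0, 0, 0], [0.1, 0, 0, -0.08, 0, 0, 0], [0.1, 0, 0, -0.14, 0, 0, 0], [0.1, 0, 0, -0.2, 0, 0, 0], [0.1, 0, 0, -0.2, 0, 0, 0], [0.1, 0, 0, -0.14, 0, 0, 0], [0.1, 0, 0, -0.08, 0, 0, 0], [0.1, 0, 0, 0, 0, 0, 0]]]}}

```text
t: 14.75
position: [0.5352, -0.4465, 0.0967]
tcp_rot: [0.178, 0.984, -0.001, 0.001]
contact_force: [-0.7, -0.2, -0.5]
grip_width: 0.025
grip_force: 34.4
```

```bash
python3 - <<'E'
from h import *
go(.5255,-.199,.095)
E
```

```text
t 14.75 pos [ 0.5352 -0.4465  0.0967] togo/80mm [1.1998 2.8545 0.0165] tilt 0.13 yaw 69.4 w 0.025 gf 34.4 F [-0.7317 -0.2003 -0.4755]
```

{"name": "send_rows", "arguments": {"deltas": [[[0.1, 0.05, 0.12, 0, 0, 0, 0], [0.1, 0.1, 0.24, 0, 0, 0, 0], [0.1, 0.12, 0.28, 0, 0, 0, 0], [0.1, 0.12, 0.28, 0, 0, 0, 0], [0.1, 0.12, 0.28, 0, 0, 0, 0], [0.1, 0.12, 0.28, 0, 0, 0, 0], [0.1, 0.12, 0.28, 0, 0, 0, 0], [0.1, 0.12, 0.28, 0, 0, 0, 0], [0.1, 0.12, 0.28, 0, 0, 0, 0], [0.1, 0.1, 0.25, 0, 0, 0, 0]]]}}

```text
t: 15.75
position: [0.5239, -0.2208, 0.0942]
tcp_rot: [0.178, 0.984, 0.0, -0.001]
contact_force: [-1.0, -0.4, -1.0]
grip_width: 0.0251
grip_force: 34.4
```

{"name": "send_rows", "arguments": {"deltas": [[[0.1, 0.08, 0.18, 0, 0, 0, 0], [0.1, 0.03, 0.1, 0, 0, 0, 0], [0.1, 0, 0, 0, 0, 0, 0], [0.1, 0, 0, 0, 0, 0, 0]]]}}

```text
t: 16.15
position: [0.525, -0.1992, 0.0951]
tcp_rot: [0.178, 0.984, -0.0, 0.0]
contact_force: [-1.3, 0.2, 0.2]
grip_width: 0.0249
grip_force: 34.4
```

```bash
python3 - <<'E'
from h import *
go(.5255,-.199,.0605)
E
```

```text
t 16.15 pos [ 0.525  -0.1992  0.0951] togo/80mm [-0.0045  0.0044  0.4319] tilt 0.02 yaw 69.5 w 0.0249 gf 34.4 F [-1.2622  0.1578  0.1608]
```

{"name": "send_rows", "arguments": {"deltas": [[[0.1, -0.005, 0.004, 0.06, 0, 0, 0], [0.1, 0, 0, 0.1, 0, 0, 0], [0.1, 0, 0, 0.1, 0, 0, 0], [0.1, 0, 0, 0.06, 0, 0, 0], [0.1, 0, 0, 0.05, 0, 0, 0], [0.1, 0, 0, 0.04, 0, 0, 0], [0.1, 0, 0, 0.02, 0, 0, 0], [0.1, 0, 0, 0, 0, 0, 0]]]}}

```text
t: 16.95
position: [0.5252, -0.1986, 0.0605]
tcp_rot: [0.178, 0.984, 0.0, -0.0]
contact_force: [-0.1, -0.1, -1.0]
grip_width: 0.0249
grip_force: 34.4
```

{"name": "send_rows", "arguments": {"deltas": [[[0.1, 0, 0, 0.012, 0, 0, 0], [0.1, 0, 0, 0.005, 0, 0, 0], [0.1, 0, 0, 0, 0, 0, 0]]]}}

```text
t: 17.25
position: [0.5253, -0.1987, 0.0595]
tcp_rot: [0.178, 0.984, -0.0, 0.0]
contact_force: [1.1, 0.1, -1.1]
grip_width: 0.0245
grip_force: 34.4
```

{"name": "send_rows", "arguments": {"deltas": [[[0.1, 0, 0, 0.012, 0, 0, 0], [0.1, 0, 0, 0.005, 0, 0, 0], [0.1, 0, 0, 0, 0, 0, 0]]]}}

```text
t: 17.55
position: [0.5253, -0.1986, 0.0581]
tcp_rot: [0.178, 0.984, 0.0, 0.0]
contact_force: [-1.0, 0.3, 1.5]
grip_width: 0.0249
grip_force: 34.6
```

{"name": "send_rows", "arguments": {"deltas": [[[0.32, 0, 0, 0, 0, 0, 0], [0.4, 0, 0, 0, 0, 0, 0], [0.5, 0, 0, 0, 0, 0, 0], [0.55, 0, 0, 0, 0, 0, 0], [0.55, 0, 0, 0, 0, 0, 0], [0.55, 0, 0, -0.1, 0, 0, 0], [0.55, 0, 0, -0.2, 0, 0, 0], [0.55, 0, 0, -0.25, 0, 0, 0], [0.55, 0, 0, -0.2, 0, 0, 0], [0.55, 0, 0, 0, 0, 0, 0]]]}}

```text
t: 18.55
position: [0.5268, -0.1993, 0.1205]
tcp_rot: [0.178, 0.984, -0.0, 0.002]
contact_force: [1.0, -0.4, 0.2]
grip_width: 0.047
grip_force: 0.0
```

```bash
python3 - <<'E'
from h import *
go(.5436,.154,.1)
E
```

```text
t 18.55 pos [ 0.5268 -0.1993  0.1205] togo/80mm [1.356  4.2088 0.2497] tilt 0.26 yaw 69.4 w 0.047 gf 0.0 F [ 1.0031 -0.428   0.1702]
```

{"name": "send_rows", "arguments": {"deltas": [[[0.55, 0.05, 0.12, 0, 0, 0, 0], [0.55, 0.09, 0.25, 0, 0, 0, 0], [0.55, 0.1, 0.32, 0, 0, 0, 0], [0.55, 0.1, 0.32, 0, 0, 0, 0], [0.55, 0.1, 0.32, 0, 0, 0, 0], [0.55, 0.1, 0.32, 0, 0, 0, 0], [0.55, 0.1, 0.32, 0, 0, 0, 0], [0.55, 0.1, 0.32, 0.03, 0, 0, 0], [0.55, 0.1, 0.32, 0.03, 0, 0, 0], [0.55, 0.1, 0.32, 0.03, 0, 0, 0]]]}}

```text
t: 19.55
position: [0.5359, 0.0489, 0.1096]
tcp_rot: [0.178, 0.984, -0.0, -0.001]
contact_force: [0.8, 0.8, -0.4]
grip_width: 0.0468
grip_force: 0.0
```

{"name": "send_rows", "arguments": {"deltas": [[[0.55, 0.1, 0.32, 0.03, 0, 0, 0], [0.55, 0.1, 0.32, 0.03, 0, 0, 0], [0.55, 0.1, 0.32, 0.03, 0, 0, 0], [0.55, 0.08, 0.22, 0.03, 0, 0, 0], [0.55, 0.04, 0.1, 0.04, 0, 0, 0], [0.55, 0, 0, 0, 0, 0, 0], [0.55, 0, 0, 0, 0, 0, 0]]]}}

```text
t: 20.25
position: [0.541, 0.1545, 0.0974]
tcp_rot: [0.178, 0.984, -0.0, -0.001]
contact_force: [0.5, -0.6, -0.3]
grip_width: 0.0469
grip_force: 0.0
```

```bash
python3 - <<'E'
from h import *
go(.5436,.154,.024)
a=snapshot("side");b=snapshot("top")
cv2.imwrite("pics/side4.png",a);cv2.imwrite("pics/top4.png",b)
for n,im,(u,v) in(("top",b,(383,260)),("side",a,(314,336))):
    B=blobs(n,im,(u-20,v-22,u+20,v+20),16,32,60,80);x=max(B,key=len);print(n,circ(n,x,.050,.033),circ(n,x,.050,.033,True)[0])
a2=cv2.resize(a[210:370,220:360],(350,400),interpolation=cv2.INTER_CUBIC);b2=cv2.resize(b[225:305,350:440],(450,400),interpolation=cv2.INTER_CUBIC)
cv2.imwrite("pics/c4.png",np.hstack([a2,b2]))
E
```

```text
t 20.25 pos [0.541  0.1545 0.0974] togo/80mm [-0.034   0.0069  0.9168] tilt 0.08 yaw 69.5 w 0.0469 gf 0.0 F [ 0.4952 -0.5915 -0.2768]
top (array([ 0.5237, -0.1976]), np.float64(0.00040200977691917054)) [ 0.5237 -0.1978  0.0328]
side (array([ 0.5228, -0.1996]), np.float64(0.0005985265586591578)) [ 0.523  -0.1986  0.0322]
```

View pics/c4.png

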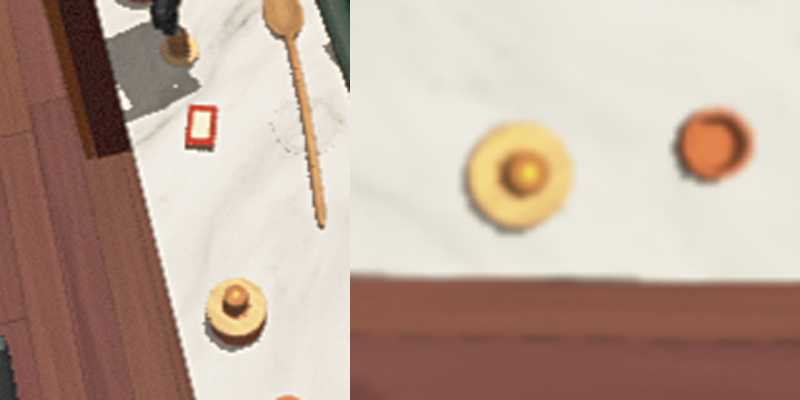

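{"name": "send_rows", "arguments": {"deltas": [[[0.55, -0.034, 0.007, 0.1, 0, 0, 0], [0.55, 0, 0, 0.2, 0, 0, 0], [0.55, 0, 0, 0.2, 0, 0, 0], [0.55, 0, 0, 0.2, 0, 0, 0], [0.55, 0, 0, 0.12, 0, 0, 0], [0.55, 0, 0, 0.07, 0, 0, 0], [0.55, 0, 0, 0.02, 0, 0, 0], [0.55, 0, 0, 0, 0, 0, 0]]]}}

```text
t: 21.15
position: [0.5445, 0.1545, 0.0252]
tcp_rot: [0.178, 0.984, 0.0, 0.0]
contact_force: [-1.0, -0.6, 0.0]
grip_width: 0.0467
grip_force: 0.0
```

{"name": "send_rows", "arguments": {"deltas": [[[0.4, 0, 0, 0, 0, 0, 0], [0.3, 0, 0, 0, 0, 0, 0], [0.2, 0, 0, 0, 0, 0, 0], [0.1, 0, 0, 0, 0, 0, 0], [0.1, 0, 0, 0, 0, 0, 0], [0.1, 0, 0, 0, 0, 0, 0], [0.1, 0, 0, 0, 0, 0, 0]]]}}

```text
t: 21.85
position: [0.5449, 0.1547, 0.0258]
tcp_rot: [0.178, 0.984, 0.0, 0.001]
contact_force: [-0.2, -0.3, 5.3]
grip_width: 0.0249
grip_force: 34.4
```

{"name": "send_rows", "arguments": {"deltas": [[[0.1, 0, 0, -0.03, 0, 0, 0], [0.1, 0, 0, -0.08, 0, 0, 0], [0.1, 0, 0, -0.14, 0, 0, 0], [0.1, 0, 0, -0.2, 0, 0, 0], [0.1, 0, 0, -0.2, 0, 0, 0], [0.1, 0, 0, -0.2, 0, 0, 0], [0.1, 0, 0, -0.1, 0, 0, 0], [0.1, 0, 0, 0, 0, 0, 0]]]}}

```text
t: 22.65
position: [0.5454, 0.1547, 0.1031]
tcp_rot: [0.178, 0.984, 0.001, 0.001]
contact_force: [-0.8, 0.2, -0.8]
grip_width: 0.0248
grip_force: 34.3
```

```bash
python3 - <<'E'
from h import *
go(.46,-.08,.1)
E
```

```text
t 22.65 pos [0.5454 0.1547 0.1031] togo/80mm [-0.0301 -3.1221  0.0331] tilt 0.19 yaw 69.4 w 0.0248 gf 34.3 F [-0.8261  0.1775 -0.8119]
```

{"name": "send_rows", "arguments": {"deltas": [[[0.1, 0, -0.12, 0, 0, 0, 0], [0.1, 0, -0.25, 0, 0, 0, 0], [0.1, 0, -0.35, 0, 0, 0, 0], [0.1, 0, -0.35, 0, 0, 0, 0], [0.1, 0, -0.35, 0, 0, 0, 0], [0.1, 0, -0.35, 0, 0, 0, 0], [0.1, 0, -0.35, 0, 0, 0, 0], [0.1, 0, -0.35, 0, 0, 0, 0], [0.1, 0, -0.35, 0, 0, 0, 0], [0.1, -0.05, -0.3, 0, 0, 0, 0]]]}}

```text
t: 23.65
position: [0.4582, -0.0819, 0.1003]
tcp_rot: [0.179, 0.984, -0.0, -0.001]
contact_force: [-0.1, -0.1, 0.2]
grip_width: 0.0246
grip_force: 34.3
```

{"name": "send_rows", "arguments": {"deltas": [[[0.1, -0.1, -0.28, 0, 0, 0, 0], [0.1, -0.12, -0.32, 0, 0, 0, 0], [0.1, -0.12, -0.32, 0, 0, 0, 0], [0.1, -0.12, -0.32, 0, 0, 0, 0], [0.1, -0.12, -0.32, 0, 0, 0, 0], [0.1, -0.12, -0.32, 0, 0, 0, 0], [0.1, -0.12, -0.28, 0, 0, 0, 0], [0.1, -0.06, -0.16, 0, 0, 0, 0], [0.1, 0, 0, 0, 0, 0, 0]]]}}

```text
t: 24.55
position: [0.4606, -0.2804, 0.1006]
tcp_rot: [0.179, 0.984, 0.0, -0.0]
contact_force: [0.1, 0.2, -0.6]
grip_width: 0.0249
grip_force: 34.3
```

```bash
python3 - <<'E'
from h import *
go(.5466,-.3244,.09)
E
```

```text
t 24.55 pos [ 0.4606 -0.2804  0.1006] togo/80mm [-1.2    -0.1353  0.1316] tilt 0.04 yaw 69.3 w 0.0249 gf 34.3 F [ 0.1367  0.2377 -0.632 ]
```

{"name": "send_rows", "arguments": {"deltas": [[[0.1, -0.1, -0.015, 0.02, 0, 0, 0], [0.1, -0.2, -0.02, 0.02, 0, 0, 0], [0.1, -0.2, -0.02, 0.02, 0, 0, 0], [0.1, -0.2, -0.02, 0.02, 0, 0, 0], [0.1, -0.2, -0.02, 0.02, 0, 0, 0], [0.1, -0.18, -0.02, 0.02, 0, 0, 0], [0.1, -0.12, -0.02, 0.01, 0, 0, 0], [0.1, 0, 0, 0, 0, 0, 0], [0.1, 0, 0, 0, 0, 0, 0]]]}}

```text
t: 25.45
position: [0.5469, -0.3221, 0.0904]
tcp_rot: [0.178, 0.984, 0.0, -0.001]
contact_force: [0.4, 0.6, -1.3]
grip_width: 0.0251
grip_force: 34.3
```

```bash
python3 - <<'E'
from h import *
go(.5466,-.3244,.0565)
E
```

```text
t 25.45 pos [ 0.5469 -0.3221  0.0904] togo/80mm [-0.0067 -0.0282  0.4239] tilt 0.07 yaw 69.5 w 0.0251 gf 34.3 F [ 0.4345  0.5878 -1.3138]
```

{"name": "send_rows", "arguments": {"deltas": [[[0.1, -0.007, -0.028, 0.02, 0, 0, 0], [0.1, 0, 0, 0.08, 0, 0, 0], [0.1, 0, 0, 0.1, 0, 0, 0], [0.1, 0, 0, 0.08, 0, 0, 0], [0.1, 0, 0, 0.05, 0, 0, 0], [0.1, 0, 0, 0.05, 0, 0, 0], [0.1, 0, 0, 0.04, 0, 0, 0], [0.1, 0, 0, 0, 0, 0, 0]]]}}

```text
t: 26.25
position: [0.5469, -0.3251, 0.0566]
tcp_rot: [0.178, 0.984, 0.0, -0.0]
contact_force: [-0.1, -0.2, -0.8]
grip_width: 0.0247
grip_force: 34.3
```

{"name": "send_rows", "arguments": {"deltas": [[[0.1, 0, 0, 0.012, 0, 0, 0], [0.1, 0, 0, 0.005, 0, 0, 0], [0.1, 0, 0, 0, 0, 0, 0]]]}}

```text
t: 26.55
position: [0.5472, -0.3254, 0.056]
tcp_rot: [0.178, 0.984, -0.0, 0.0]
contact_force: [0.1, -0.0, -0.4]
grip_width: 0.025
grip_force: 34.3
```

{"name": "send_rows", "arguments": {"deltas": [[[0.1, 0, 0, 0.012, 0, 0, 0], [0.1, 0, 0, 0.006, 0, 0, 0], [0.1, 0, 0, 0, 0, 0, 0]]]}}

```text
t: 26.85
position: [0.547, -0.3252, 0.0543]
tcp_rot: [0.178, 0.984, 0.0, -0.0]
contact_force: [0.4, 0.6, -0.7]
grip_width: 0.0246
grip_force: 34.3
```

{"name": "send_rows", "arguments": {"deltas": [[[0.1, 0, 0, 0.007, 0, 0, 0], [0.1, 0, 0, 0.004, 0, 0, 0], [0.1, 0, 0, 0, 0, 0, 0]]]}}

```text
t: 27.15
position: [0.5472, -0.3256, 0.054]
tcp_rot: [0.178, 0.984, -0.0, 0.0]
contact_force: [-2.0, -0.3, 5.1]
grip_width: 0.0252
grip_force: 34.7
```

Contact. Release, rise, then back away toward the robot.

{"name": "send_rows", "arguments": {"deltas": [[[0.32, 0, 0, 0, 0, 0, 0], [0.4, 0, 0, 0, 0, 0, 0], [0.5, 0, 0, 0, 0, 0, 0], [0.55, 0, 0, 0, 0, 0, 0], [0.55, 0, 0, 0, 0, 0, 0], [0.55, 0, 0, -0.1, 0, 0, 0], [0.55, 0, 0, -0.2, 0, 0, 0], [0.55, 0, 0, -0.2, 0, 0, 0], [0.55, 0, 0, -0.1, 0, 0, 0], [0.55, 0, 0, 0, 0, 0, 0]]]}}

```text
t: 28.15
position: [0.5483, -0.326, 0.104]
tcp_rot: [0.178, 0.984, -0.001, 0.002]
contact_force: [0.5, -0.3, -0.0]
grip_width: 0.0467
grip_force: 0.0
```

{"name": "send_rows", "arguments": {"deltas": [[[0.55, 0.1, -0.05, 0, 0, 0, 0], [0.55, 0.25, -0.1, 0, 0, 0, 0], [0.55, 0.25, -0.1, 0, 0, 0, 0], [0.55, 0.25, -0.1, 0, 0, 0, 0], [0.55, 0.25, -0.1, 0, 0, 0, 0], [0.55, 0.25, -0.1, 0, 0, 0, 0], [0.55, 0.25, -0.1, 0, 0, 0, 0], [0.55, 0.25, -0.1, 0, 0, 0, 0], [0.55, 0.1, -0.05, 0, 0, 0, 0], [0.55, 0, 0, 0, 0, 0, 0]]]}}

```text
t: 29.15
position: [0.3772, -0.3302, 0.1011]
tcp_rot: [0.179, 0.984, 0.0, -0.001]
contact_force: [0.6, 0.6, -0.4]
grip_width: 0.0469
grip_force: 0.0
```

```bash
python3 - <<'E'
from h import *
go(.4,-.33,.1)
a=snapshot("side");b=snapshot("top")
cv2.imwrite("pics/side5.png",a);cv2.imwrite("pics/top5.png",b)
for n,im,(u,v) in(("top",b,(422,254)),("side",a,(335,378))):
    B=blobs(n,im,(u-16,v-20,u+16,v+16),16,32,60,80)
    if B: x=max(B,key=len);print(n,circ(n,x,.046,.024))
a2=cv2.resize(a[140:450,240:370],(250,596),interpolation=cv2.INTER_CUBIC);b2=cv2.resize(b[205:310,170:480],(550,186),interpolation=cv2.INTER_CUBIC)
c2=cv2.resize(b[225:295,380:470],(550,410),interpolation=cv2.INTER_CUBIC)
cv2.imwrite("pics/c5.png",np.hstack([a2,np.vstack([b2,c2])]))
E
```

```text
t 29.15 pos [ 0.3772 -0.3302  0.1011] togo/80mm [-0.2666  0.1026  0.0139] tilt 0.08 yaw 69.4 w 0.0469 gf 0.0 F [ 0.6271  0.5705 -0.3536]
top (array([ 0.546 , -0.3242]), np.float64(0.0004696617339506122))
side (array([ 0.5448, -0.3257]), np.float64(0.0006267011926299043))
```

View pics/c5.png

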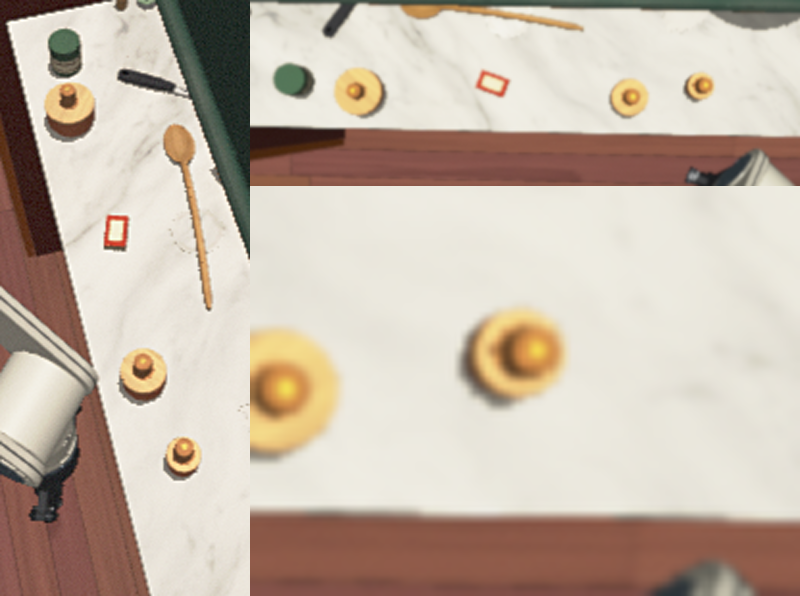

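All three lids are seated flat within about 2 mm of their pot centres, the tin and matchbox look unmoved, and the arm is clear.

```bash
python3 -c "
from workcell import close_job
print(close_job())"
```

```text
the job is handed in; nothing more can be done
None
```

All three lids are on their own pots, each within about 2 mm of the pot's centre in both camera views. The tin and matchbox look unmoved, the gripper is open and clear of everything, and the job was handed in at about 29 s; no verdict was returned.

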